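Hold a valve spring compressed at the third click

ROBOT

A 7-joint arm with a two-finger parallel gripper is mounted at the origin on the work surface. World frame = base frame: x ahead of the robot, y to its left, z up, the work surface at z = 0. Lengths are in mm, angles in rad, forces in N, time in s.
With the tool pointing down it reaches from about 425 to 800 mm from the base axis. Payload 8.3 kg.
Tool frame: the origin (TCP) lies where the fingers leave the gripper's body, on its centre line; the fingertips stand 73 mm ahead of it and the grasp point (between the pads) lies 54 mm ahead of it; z points along the fingers, y is the direction in which the jaws open and shut (so a half turn about z gives the same grasp; the last joint's range is limited). The gripper opens to 85 mm and grips with 20 to 120 N. Pads are 22 mm wide; open, the fingers measure 114 mm over their backs; the gripper's body (76 mm by 85 mm) begins 54 mm behind the grasp point. The pads swing forward as they close: fully open they stand 13 mm farther back than shut.
Start: joints at [-1.409, 0.383, 0.016, 1.37, -0.006, 1.388, -0.046], TCP at [139.273, 609.271, 303.879] pointing down, gripper open.
Joint ranges: [-2.95, 2.95], [-0.25, 2.06], [-1.52, 1.56], [0.18, 2.33], [-1.44, 4.58], [0.02, 2.06], [-3.01, 3.01]. Speed limits (rad/s): [2.39, 2.39, 3.01, 3.01, 3.14, 3.14, 3.14].

INTERFACE

Orientations are given as a rotation vector (axis times angle).
In Python, from plant import r gives the robot as it stands. Calls block until the motion is done:
- r.move_ptp(position, orientation): joint-space move of the TCP to a pose.
- r.servo_line(position, frame=None, max_speed=150): straight line of the TCP; frame=None keeps the orientation; max_speed is the mean speed in mm/s.
- r.goto_joints(angles): joint-space move.
- r.let_go() and r.close(effort=None): open the fingers fully, or close them until they stop; effort is the grip in N (None keeps the last).
- r.hold(seconds).
- r.inverse_kinematics(position, orientation): joint angles nearest the present ones, or None.
- r.read_camera(name): name is "scene" or "top"; returns a dict with "pixels" (480x640x3 uint8, red, green, blue), "camera_matrix" (3x3 intrinsics, pixels), "rvec" (rotation vector, rad) and "tvec" (3), from world to camera coordinates, as OpenCV has them. Camera axes: x right, y down, z forward; pixel columns grow to the right and rows downward; lengths in mm; the calibration is good to about 2 mm. A picture is of the moment at which its call begins. There is no depth.
A pose or a line that the arm cannot do raises r.IKError and nothing moves.
- r.close_job(): hands the job in, once; it reports no verdict.
Readings, each from a call of its own:
- r.current_t(): time.
- r.current_q(): joint angles.
- r.current_qd(): joint speeds.
- r.current_joint_efforts(): joint torques, N m.
- r.current_position(): TCP position.
- r.current_eef_rot(): TCP orientation.
- r.current_ft_force(): force on the tool from outside, world axes, zero at the start.
- r.current_ft_torque(): the same for the moment, N m.
- r.current_width(): finger opening in mm.
Only numpy, scipy, OpenCV 4.12 (cv2) and the standard library are available. Lean on these libraries where they do the work, as an engineer would, in place of code of your own. Each camera call takes 0.05 s, during which the arm holds its last target. There are 200 camera calls.

TASK

The red-handled lever of the valve-spring compressor is already taken up on the spring. Take it by its red handle and press it down exactly three clicks further from where it stands, one click at a time and never on to a fourth, then finish while still holding the handle there, so that the collets can be picked out. Leave the spray can, the blue tray of valves and the socket where they stand.

Things in the scene. Friction and masses are not known exactly. Their poses are not given: they have to be found in the camera images.
- handle (a point): red round handle on the free end of the compressor's lever, 26 mm thick, 110 mm long, free all round. Origin: its centre, on its axis, 220 mm from the pivot, 0.15 to 0.29 m above the work surface. y axis: level, along the pivot pin. It starts sloping up from the pivot (8 to 23 degrees) and may end up to 15 degrees below level.
- pivot (a point): centre of the lever's pivot pin, 205 mm above the work surface, in the blue column behind the cylinder head. x level, from the handle's side to the far side; y along the pin; z up. The lever swings about y in the upright plane through this point and the handle.
- head_front (a point): middle of the front top edge of the aluminium cylinder head under the lever, 85 mm above the work surface, 240 mm wide; the handle's centre stays 32 to 50 mm in front of it. Two rows of valve springs on the head reach 130 mm; the steel base plate sticks out 45 mm in front. x, y, z as for the pivot.
- lever (a joint): lever angle, rad, growing as the handle is pressed down; at 0 it slopes up by 0.40. A spring roller drops into a notch every 0.13 (one click, 29 mm at the handle): at 0, 0.13 .. 0.78. It starts in the notch at 0, 0.13 or 0.26. Leaving a notch takes 3 to 5 N at the handle; half-way the push has fallen to 0 and the lever then pulls on into the next notch. It clicks both ways; a notch keeps a lever let go.
- can_mid (a point): middle, half-way up, of an upright yellow spray can, 52 mm across, 160 mm tall, standing loose beside the compressor, on the left as seen from the robot
- tray_mid (a point): middle, half-way up, of a loose blue tray 130 x 90 x 30 mm with four valves lying in it, to the right of the compressor
- socket_mid (a point): middle, half-way up, of an upright loose steel socket, 30 mm across, 62 mm tall, standing front left of the compressor
Not all that is in view belongs to the job. Of the things shaped like the part that bears can_mid, the yellow one is meant.

How it is judged (in metres and radians):
On the way, in this order (a step that is already met when the one before it is completed fails the run):
1. the lever rests one click further down than at the start (distance of handle from where it was at the start of the episode between 0.0172 and 0.04 m), for 0.2 s.
2. the lever rests two clicks further down than at the start (distance of handle from where it was at the start of the episode between 0.0457 and 0.0684 m), for 0.2 s.
At the end, for the whole second after the job is handed in: The lever stands still in the third notch below the one it started from (handle 74 to 96 mm, within 0.4 of a click, from its start), the fingers hold or press the red handle with more than 1.5 N, and can, tray and socket stand upright within 30 mm of where they were (distance of handle from where it was at the start of the episode between 0.074 and 0.0965 m and contact force between lever_c2 and the fingers above 1.5 N and velocity of joint lever between -0.05 and 0.05 rad/s and distance of each of can_mid, tray_mid, socket_mid from where it was at the start of the episode below 0.03 m and angle between each of can_mid, tray_mid, socket_mid's own z axis and vertical below 0.3 rad); the arm keeps its last pose, push and grip.
It fails at once if the lever went on towards a fourth click (more than 3.6 clicks) (distance of handle from where it was at the start of the episode above 0.102 m).
It fails at once if the can, the tray or the socket was pushed away or knocked over (distance of any of can_mid, tray_mid, socket_mid from where it was at the start of the episode above 0.03 m or angle between any of can_mid, tray_mid, socket_mid's own z axis and vertical above 0.3 rad).
It also fails if it takes over 45 s, if anything falls off the work surface, if the arm or the gripper's body presses on something with over 40 N, if the wrist force passes 120 N, or if a joint passes its speed limit or range.

## Working session

There is one attempt and no reset: what is moved stays moved. The work goes in short steps, each a Python script; the robot and the scene stay as the last script left them, time stands still between calls to the robot, and variables do not carry over. Pictures are saved under pics/ and viewed, about 8 in all and at most 12, crops included, and the job is handed in when it is done.

```bash
ls; mkdir -p pics
cat > h.py <<'E'
import numpy as np, cv2
from plant import r
def shot(n,f):
    c=r.read_camera(n); cv2.imwrite('pics/'+f,c['pixels'][:,:,::-1]); return c
def ray(c,uv):
    R=cv2.Rodrigues(np.array(c['rvec'],float))[0]; t=np.array(c['tvec'],float).ravel()
    d=R.T@np.linalg.solve(np.array(c['camera_matrix']),[uv[0],uv[1],1.]); return -R.T@t,d/np.linalg.norm(d)
def onz(c,uv,z):
    o,d=ray(c,uv); return o+d*(z-o[2])/d[2]
def tri(c1,u1,c2,u2):
    o,d=ray(c1,u1); p,e=ray(c2,u2)
    s=np.linalg.lstsq(np.c_[d,-e],p-o,rcond=None)[0]
    a,b=o+d*s[0],p+e*s[1]; return (a+b)/2,np.linalg.norm(a-b)
E
python3 - <<'E'
from h import *
import pickle
cs={n:shot(n,n+'0.png') for n in('scene','top')}
pickle.dump(cs,open('c0.pkl','wb'))
for n,c in cs.items():
    print(n,ray(c,(320,240)),r.current_t())
    h=cv2.cvtColor(c['pixels'],cv2.COLOR_RGB2HSV)
    for col,(a,b) in dict(red=((0,140,60),(8,255,255)),red2=((172,140,60),(180,255,255)),yel=((20,130,80),(35,255,255)),blue=((100,120,50),(125,255,255))).items():
        k,l,s,ce=cv2.connectedComponentsWithStats(cv2.inRange(h,a,b))
        print(col,[(s[i].tolist(),ce[i].round(1).tolist()) for i in range(1,k) if s[i,4]>60])
E
```

```text
pics
scene (array([1093.98537545,  571.99777631, 1012.28720849]), array([-0.4018766 , -0.51115164, -0.75974943])) 0.1
red [([208, 60, 41, 53, 1743], [228.4, 85.5]), ([354, 190, 52, 40, 742], [379.6, 209.2])]
red2 []
yel [([331, 266, 14, 12, 112], [337.2, 271.7]), ([231, 278, 38, 41, 1093], [249.3, 296.1]), ([352, 289, 14, 12, 118], [358.7, 294.6]), ([313, 312, 15, 14, 134], [319.9, 318.9]), ([379, 381, 36, 53, 1179], [394.3, 409.2])]
blue [([470, 39, 18, 14, 147], [480.0, 44.8]), ([222, 215, 69, 62, 1901], [257.3, 245.6]), ([260, 272, 39, 85, 2055], [280.9, 315.4]), ([202, 328, 36, 57, 1078], [221.1, 355.3])]
top (array([ 395.48873065,   18.88117459, 1290.98023669]), array([ 0.19101437, -0.0147361 , -0.98147662])) 0.1
red [([282, 236, 15, 55, 671], [288.7, 263.3]), ([601, 299, 39, 48, 1473], [622.6, 322.7])]
red2 []
yel [([291, 121, 7, 24, 68], [294.2, 132.1]), ([170, 194, 30, 30, 454], [187.2, 211.0])]
blue [([298, 110, 11, 75, 380], [303.7, 148.7]), ([277, 140, 10, 45, 261], [281.3, 161.1]), ([368, 188, 60, 67, 1713], [397.6, 221.5])]
```

View pics/scene0.png

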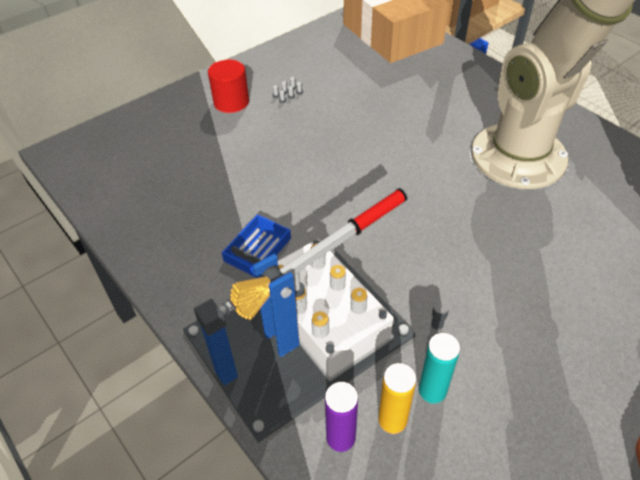

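View pics/top0.png

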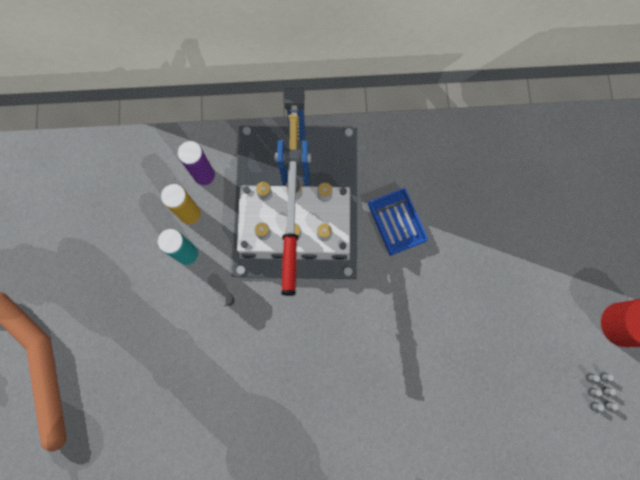

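The scene view shows the lever with its red handle at (380,209) and the column at (282,315). The cans are purple (341,417), yellow (396,400) and teal (440,368), and the tray is at (257,245). In the top view the handle is at (289,263), the socket at (228,300), the tray at (398,221) and the yellow can at (182,205).

There are two red things: the mug (228,85) and the lever handle (380,209). The handle fits because it is on the lever's end over the head. Of the three cans, the yellow one is the one to keep clear of.

```bash
cat > m.py <<'E'
from h import *
def redpts(c,box):
    h=cv2.cvtColor(c['pixels'],cv2.COLOR_RGB2HSV)
    m=cv2.inRange(h,(0,120,40),(9,255,255))|cv2.inRange(h,(172,120,40),(180,255,255))
    x,y,w,hh=box; k=np.zeros_like(m); k[y:y+hh,x:x+w]=m[y:y+hh,x:x+w]
    p=np.argwhere(k)[:,::-1].astype(float); ce=p.mean(0)
    ax=np.linalg.svd(p-ce,full_matrices=False)[2][0]; s=(p-ce)@ax
    lo,hi=np.percentile(s,[0.5,99.5]); return ce+ax*lo,ce+ax*hi,ce,len(p)
def handle(cs,sb=(330,170,100,90),tb=(255,215,70,100)):
    S=redpts(cs['scene'],sb); T=redpts(cs['top'],tb)
    # tip = right end in scene, bottom end in top
    s=sorted(S[:2],key=lambda p:p[0]); t=sorted(T[:2],key=lambda p:p[1])
    return [tri(cs['scene'],s[i],cs['top'],t[i]) for i in(0,1)]+[tri(cs['scene'],S[2],cs['top'],T[2])]
E
python3 - <<'E'
from m import *
import pickle
cs=pickle.load(open('c0.pkl','rb'))
H=handle(cs)
for p,e in H: print(p.round(1),round(e,1))
d=H[1][0]-H[0][0]; print('len',np.linalg.norm(d),'slope',np.degrees(np.arctan2(d[2],np.hypot(d[0],d[1]))),'yaw',np.degrees(np.arctan2(d[1],d[0])))
S,T=cs['scene'],cs['top']
print('can',tri(S,(396,400),T,(182,205)),'can bottom/top top',onz(T,(175,195),160),onz(S,(399,374),160))
print('tray',onz(T,(398,221),15),'socket',onz(T,(228,300),31))
print('pivot top',onz(T,(292,158),205),'head front top edge',onz(T,(240,250),85),onz(T,(350,250),85))
print(r.current_position(),r.current_eef_rot(),r.current_q(),r.current_width())
a=S['pixels'][150:350,230:430][:,:,::-1]; b=T['pixels'][100:300,190:390][:,:,::-1]
cv2.imwrite('pics/crop1.png',cv2.resize(np.hstack([a,b]),None,fx=2,fy=2,interpolation=cv2.INTER_CUBIC))
E
```

```text
[611.4  60.5 232.3] 2.9
[508.2  68.1 247.5] 3.5
[558.9  63.8 237.9] 1.3
len 104.61450993817132 slope 8.357134447383503 yaw 175.81638107301453
can (array([726.27735091, 296.54346594,  76.40226265]), np.float64(0.8283133186977972)) can bottom/top top [725.11613888 291.84986936 160.        ] [725.18038158 292.4755621  160.        ]
tray [ 678.07762984 -179.98431101   15.        ] socket [518.28925981 208.2478006   31.        ]
pivot top [775.32129199  48.79816211 205.        ] head front top edge [617.86637291 172.1394708   85.        ] [605.03797998 -61.79430964  85.        ]
[139.22382201 608.9819791  302.99261532] [-3.52256103e-01 -3.12160675e+00  2.68469453e-03] [-1.40887571  0.38416534  0.01637619  1.37100296 -0.00630374  1.38819133
 -0.04647958] 84.9106654981826
```

View pics/crop1.png

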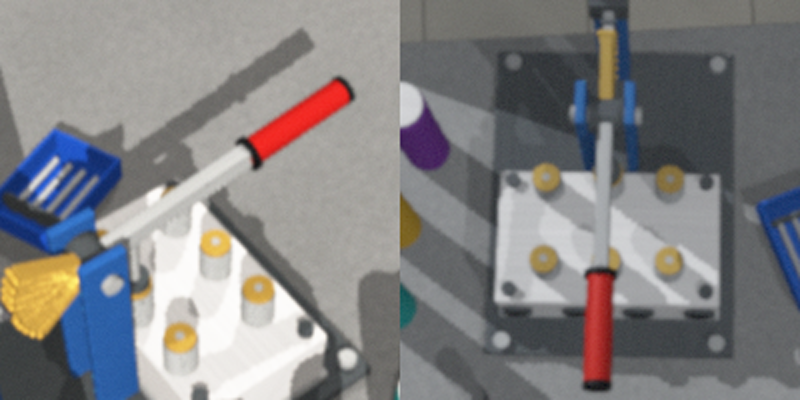

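Measured against what is given:

| Quantity | Measured | Expected |
|---|---|---|
| Handle slope | 8.4–8.6° | 8.0° at the 0.26 notch |
| Handle height | 238 mm | 235.7 mm |
| Pivot, direct vs 220 mm from handle | (775, 49) vs (777, 49) | to agree |
| Handle centre in front of head_front | about 50 mm | 32–50 mm |

These agree, so the start notch is 0.26. I'll grip from above, across the handle, and turn about the pivot.

```bash
cat > g.py <<'E'
from m import *
from scipy.spatial.transform import Rotation as Ro
YAW=np.radians(-3.9); X=np.array([np.cos(YAW),np.sin(YAW),0]); Y=np.array([-np.sin(YAW),np.cos(YAW),0]); Z=np.array([0,0,1.])
H0=np.array([560,64,235.7]); S0=0.14           # start handle centre and slope
PIV=H0+220*(np.cos(S0)*X-np.sin(S0)*Z)
def pose(clicks,back=50,sgn=1):
    s=S0-0.13*clicks
    u=-np.cos(s)*X+np.sin(s)*Z                 # pivot -> handle
    z=-(np.cos(s)*Z+np.sin(s)*X)               # tool axis, square to the lever
    y=sgn*Y; R=np.c_[np.cross(y,z),y,z]
    return PIV+220*u-back*z, Ro.from_matrix(R).as_rotvec()
E
python3 - <<'E'
from g import *
print(PIV)
for sg in(1,-1):
    print(sg,[r.inverse_kinematics(*pose(c,b,sg)) for c,b in((0,180),(0,50),(3,50))])
E
```

```text
[777.34304506  49.18303766 205.00051478]
1 [array([-0.59877651,  0.42594526,  0.70087781,  1.17490881, -0.27423028,
        1.77058568,  1.54203639]), array([-0.63015415,  0.41070642,  0.65472304,  1.47197655, -0.25596201,
        1.48411328,  1.54429729]), array([-0.80435123,  0.2034429 ,  0.67225937,  1.91948098, -0.09687122,
        0.81942218,  1.40253595])]
-1 [array([-0.72018961,  0.48044197,  0.9263966 ,  1.18080328, -0.37295266,
        1.79107619, -1.52223944]), array([-0.77800728,  0.47020181,  0.88650174,  1.47828097, -0.35810298,
        1.50630916, -1.51058854]), array([-0.83301234,  0.20758762,  0.7059718 ,  1.92046353, -0.10890647,
        0.81975933, -1.72843168])]
```

Run:
```python
from g import *
p=r.current_position(); r.servo_line([p[0],p[1],400])
r.move_ptp(*pose(0,180)); print(r.current_t(),r.current_position(),pose(0,180)[0])
p,o=pose(0,50); r.servo_line(p,o,120)
print(r.current_t(),r.current_position(),p,r.current_ft_force(),r.current_width())
a=shot('scene','s2.png')['pixels'][120:320,280:480]; b=shot('top','t2.png')['pixels'][160:360,190:390]
cv2.imwrite('pics/crop2.png',cv2.resize(np.hstack([a,b])[:,:,::-1],None,fx=2,fy=2,interpolation=cv2.INTER_CUBIC))
```

```text
3.375 [585.02870734  63.52977128 413.72200603] [585.05959491  62.29160821 413.93887932]
4.6083 [567.37728648  63.4738209  286.02255996] [566.96099859  63.52544672 285.21079981] [0.54327586 0.83266987 1.01419511] 85.135311508099
```

View pics/crop2.png

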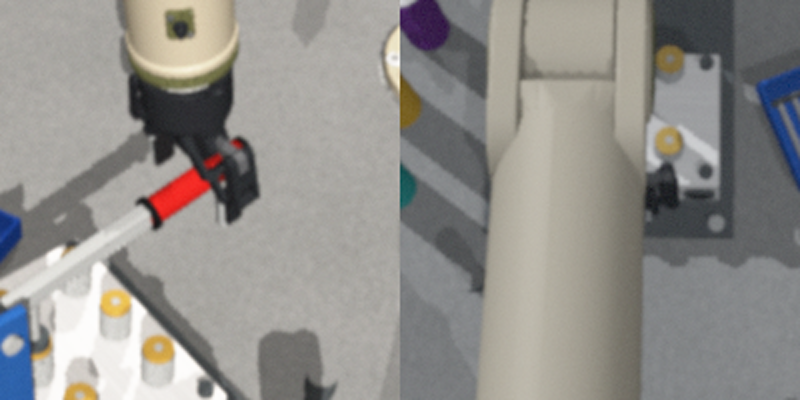

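The scene crop shows the open fingers on either side of the red handle near its middle, around scene pixel (393,205). The handle hasn't moved, and in the top view the arm hides it. I'll close gently and check the forces.

Run:
```python
from g import *
def st(n): print(n,round(r.current_t(),2),r.current_position().round(1),r.current_ft_force().round(1),r.current_ft_torque().round(2),round(r.current_width(),1))
r.close(20); r.hold(.3); st('close20')
r.close(50); r.hold(.3); st('close50')
shot('scene','s3.png')
```

```text
close20 5.58 [566.9  62.9 285.3] [-1.3 -4.6  2. ] [-0.95  0.13  0.13] 25.0
close50 6.1 [567.   62.9 285.3] [-1.5 -5.4  2.7] [-1.01  0.16  0.12] 24.6
```

The width of 25 mm matches the 26 mm handle and the side force is only 5 N. Now the first click.

```bash
cat > press.py <<'E'
from g import *
import sys
k=int(sys.argv[1])
for f in (1/3,2/3,1):
    p,o=pose(k-1+f); r.servo_line(p,o,40)
    print(k-1+round(f,2),round(r.current_t(),2),r.current_position().round(1),p.round(1),r.current_ft_force().round(1),round(r.current_width(),1))
r.hold(.6); print('rest',r.current_position().round(1),r.current_ft_force().round(1),r.current_ft_torque().round(2),np.abs(r.current_qd()).max().round(4))
c=shot('scene',f's_k{k}.png')['pixels']
a=cv2.imread('pics/s3.png')[120:320,280:480]; b=c[120:320,280:480,::-1]
cv2.imwrite(f'pics/crop_k{k}.png',cv2.resize(np.hstack([a,b]),None,fx=2,fy=2,interpolation=cv2.INTER_CUBIC))
E
python3 press.py 1
```

```text
0.33 6.54 [563.6  63.1 275.9] [563.7  63.7 276. ] [-0.  -6.5 -0.6] 24.7
0.67 6.93 [560.8  63.4 266.3] [560.8  63.9 266.7] [ 1.3 -5.8 -3.4] 24.1
1 7.33 [558.3  63.5 257.4] [558.4  64.1 257.2] [ 0.1 -5.6  0.6] 24.6
rest [558.4  63.5 257.3] [-0.4 -6.1  1.2] [-1.11  0.11  0.05] 0.0017
```

View pics/crop_k1.png

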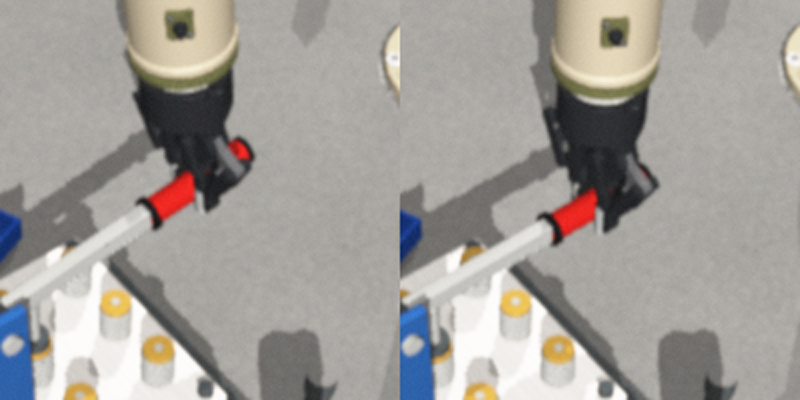

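The handle came down with the gripper: its inner ring went from crop (150,213) to (153,229). The force rose to about 4 N and then fell back, which is one click. Next, the second.

```bash
python3 press.py 2
```

```text
1.33 8.37 [556.3  63.6 247.7] [556.3  64.3 247.6] [-0.5 -7.2  1.2] 24.8
1.67 8.76 [554.7  63.7 237.9] [554.7  64.4 238. ] [ 0.2 -5.6 -0.9] 24.4
2 9.15 [553.5  63.8 228.5] [553.5  64.4 228.3] [-1.4 -6.3  1.5] 24.7
rest [553.5  63.8 228.5] [-1.5 -6.2  0.9] [-1.15  0.27 -0.11] 0.0023
```

```bash
python3 press.py 3
python3 - <<'E'
from g import *
import pickle
c=pickle.load(open('c0.pkl','rb'))['scene']; R=np.array(c['rvec'],float); t=np.array(c['tvec'],float)
def px(k,rad):
    s=S0-.13*k; P=PIV+rad*(-np.cos(s)*X+np.sin(s)*Z); return cv2.projectPoints(P[None],R,t,np.array(c['camera_matrix']),None)[0].ravel().round(1)
for k,f in((0,'s3'),(1,'s_k1'),(2,'s_k2'),(3,'s_k3')):
    im=cv2.imread(f'pics/{f}.png'); h=cv2.cvtColor(im,cv2.COLOR_BGR2HSV); m=cv2.inRange(h,(0,140,60),(8,255,255)); m[:150]=0;m[300:]=0;m[:,:330]=0;m[:,430:]=0
    n,l,s,ce=cv2.connectedComponentsWithStats(m); i=1+np.argmax(s[1:,4]); print(k,'red patch left edge/centre',s[i][:4],ce[i].round(1),'model r165',px(k,165),'r185',px(k,185))
E
```

```text
2.33 10.19 [552.7  63.9 218.7] [552.7  64.5 218.6] [-0.7 -5.5  1.2] 24.5
2.67 10.58 [552.4  63.9 208.8] [552.3  64.5 208.8] [ 1.2 -4.5 -0.4] 24.7
3 10.97 [552.4  63.9 199.2] [552.3  64.5 199. ] [-1.1 -5.6  1.9] 24.7
rest [552.4  63.9 199.2] [-0.5 -5.6  2.8] [-1.16  0.4  -0.28] 0.0029
0 red patch left edge/centre [354 205  24  25] [366.7 217.5] model r165 [354.3 227. ] r185 [363.3 220.9]
1 red patch left edge/centre [356 214  23  24] [367.8 226. ] model r165 [354.8 234.6] r185 [363.6 229.5]
2 red patch left edge/centre [356 224  23  22] [367.6 235. ] model r165 [354.  242.6] r185 [362.6 238.5]
3 red patch left edge/centre [354 236  23  19] [365.9 244.8] model r165 [352.  251.1] r185 [360.2 247.9]
```

Run:
```python
import cv2
cv2.imwrite('pics/end.png',cv2.imread('pics/s_k3.png'))
```

```text
(no output)
```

View pics/end.png

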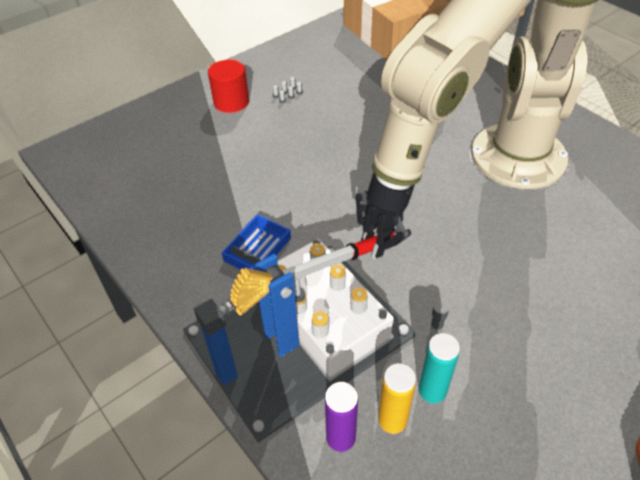

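The patch moved 27.3 px over the three clicks, against 27.0 px expected. The can (396,400), tray (257,245) and socket (438,318) are where they were, and the handle is still gripped at (370,243). I'm handing in.

Run:
```python
from plant import r
r.close_job(); print(r.current_t(), r.current_position(), r.current_width())
```

```text
the job is handed in; nothing more can be done
the job is handed in; nothing more can be done
```

I gripped the red handle from above with 50 N, pressed it down three clicks one at a time (resting 0.6 s after each), and handed the job in at about 12 s, still holding it.

- **Lever position:** in the scene camera the visible red part moved down 27.3 px over the three clicks; the model predicts 27.0 px. The gripper ended within 1 mm of its target.
- **Forces and grip:** vertical force peaked at about 3.4 N. A steady side force of about 5–6 N remained from gripping slightly off-centre. The finger width was 24.7 mm on the 26 mm handle.
- **Click feel:** the force rise and fall was clear on the first click and weaker on the second and third. For those two I relied on the gripper position and the camera.
- **Surroundings:** by eye, the can, tray and socket stood unmoved in the last picture. I didn't re-measure them.

I took the starting notch as 0.26. The measured slope was 8.4–8.6° (8.0° expected there), and the measured height was 238 mm (235.7 mm expected). No check failed, and handing in reports no verdict.

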